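# Hang the freshly varnished furniture foot on the sprung hook

## Task

The dark furniture foot has just been varnished and is still wet: hang it up to dry. Take the red handle, pull the sprung hook down, slide it along so that the hook goes through the ring on top of the dark foot, and let the spring lift the foot clear and back up to the top. Do not touch the dark foot with the gripper, leave the two bare feet standing where they are, and let go once the foot hangs still.

Things in the scene. Friction and masses are not known exactly. Their poses are not given: they have to be found in the camera images.
- station: Fixed finishing station; origin on the bench, centre of a blue drip board 110 (x) x 460 (y) x 16 mm high, on which three feet stand in a row along y at x about 0. x points away from the robot (yaw within 0.2 rad), z up. At x = 170 mm a rail along y carries a mast 350 mm high, 170 mm (x) and 90 mm (y) from the hook, with a round yellow spring housing on top reaching 401 mm.
- trolley (a joint): Slide of the mast, with arm and hook, along the station's +y (m), -0.18 to 0.14; the hook's station y is this value and its station x is 0. Moves freely with about 1.2 N of friction and stays where it is left.
- carriage (a joint): How far the sprung hook is pulled down (m): 0 at the top stop, 0.125 at the bottom. The net pull upwards of the empty hook is about 4 N at the top and 8 N at the bottom; left alone it runs back up to 0, also with a foot on it.
- handle (a point): Grip point on the axis of the red upright cylindrical handle (26 mm diameter, 55 mm tall), 22 mm under its top and 33 mm above its lower end, 315 mm above the bench when the hook is up. Rigidly joined to the hook; does not turn; free to grip from above at any yaw. Under it are a dark boss (32 mm diameter) and a flat arm leading to the mast.
- seat (a point): Bearing point on the upper side of the hook's bend, 97 mm straight under point handle; axes as the station's. The hook is a J of 6 mm steel in the y-z plane: shank 15 mm to -y of this point, upturned point 18 mm to +y, rising 11 mm above it; underside of the bend 6 mm below, underside of boss and arm 40 mm above. It enters a ring by moving towards +y.
- varnished_foot: Loose dark-brown turned wooden foot, wet with varnish, 80 mm tall, 54 mm largest diameter, 0.11 to 0.2 kg, with a steel ring screwed upright into its top. Origin at the centre of its underside, z up.
- varnished_foot_eye (a point): Centre of the dark foot's ring: 34 mm inside diameter, 5 mm wire, 44 mm outside, 110 mm above the foot's underside. The ring's hole runs along the foot's y axis, within about 0.15 rad of the station's y; at the start it lies within about 5 mm of the line along which the hook moves.
- bare_foot_a: Loose pale unvarnished foot, the same shape and ring as the dark one, origin at the centre of its underside. It and the other two stand in a row about 110 mm apart, in any order. Must stay.
- bare_foot_b: The second pale unvarnished foot, likewise. Must stay.
Mind the look-alikes: they are no part of the job. What is shaped like the varnished_foot but blue or green is not meant. Leave any turquoise look-alike of the bare_foot_a alone.

How it is judged:
By the outcome, as a careful person would: the job done as asked, in the order asked, and still so for the second after the job is handed in, with the robot touching nothing.
It also fails if it takes over 45 s, if anything falls off the work surface, if the arm or the gripper's body presses on something with over 40 N, if the wrist force passes 120 N, or if a joint passes its speed limit or range.

## Robot

A 7-joint arm with a two-finger parallel gripper is mounted at the origin on the work surface. World frame = base frame: x ahead of the robot, y to its left, z up, the work surface at z = 0. Lengths are in m, angles in degrees, forces in N, time in s.
With the tool pointing down it reaches from about 0.425 to 0.875 m from the base axis. Payload 9.9 kg.
Tool frame: the origin (TCP) lies on the front face of the gripper's body, between the roots of the fingers; the fingertips stand 73 mm ahead of it and the grasp point (between the pads) lies 54 mm ahead of it (bot.grip_depth is the distance from the TCP to the grasp point, in m); z points along the fingers, y is the line along which they close (so a half turn about z gives the same grasp; the last joint's range is limited). The gripper opens to 85 mm and grips with 20 to 120 N. Pads are 22 mm wide; open, the fingers measure 114 mm over their backs; the gripper's body (76 mm by 85 mm) begins 54 mm behind the grasp point. The pads swing forward as they close: fully open they stand 13 mm farther back than shut.
Start: joints at [-67.941, 32.985, 1.427, 82.34, -0.859, 64.687, -3.237], TCP at [0.305, 0.602, 0.304] pointing down, gripper open.
Joint ranges: [-157.87, 157.87], [-19.46, 123.44], [-87.15, 90], [11.01, 140.99], [-62.26, 242.26], [9.8, 113.94], [-161.44, 161.44]. Speed limits (degrees/s): [127.2, 127.2, 172.46, 172.46, 180, 180, 180].

## Interface

Orientations are given as a 3x3 rotation matrix whose columns are the frame's x, y, z axes.
In Python, from plant import bot, get_image, ticket gives the robot as it stands.
- The arm moves only by the shell command python3 -m creep 'ROWS' [FORCE]. ROWS is JSON, one flat list of numbers, 7 for each row, row after row: the turn, a rotation vector about the tool's x, y, z as a fraction of full scale, then the shift along the tool's x, y, z as a fraction of full scale, then the closure, from 0 (fully open) to 1 (shut). A call has 1 to 5 rows; each row shifts and turns the commanded pose from where the row before left it, along the tool's axes as they then stand; what a row does not reach is not made up. Full scale, the value 1, is 0.05 m for a shift and 360 degrees for a turn. A row lasts 1/10 s, in which the tool goes at most 50 mm and 8.59 degrees, less where a joint would pass 70% of its speed; a pose out of reach is approached as far as the arm can. A call with a number of a shift or a turn outside -1 to 1 is refused whole. A call with a gripper value outside its range is refused whole. The fingers move at their own pace and stop on an object; FORCE is the grip in N (left out, the last holds). Time passes only in rows, so rows that do not move let the fingers close. It gives the time, the measured TCP pose, the force, the opening and the grip force at its end, in the units of the state.
- bot.get_obs(): the state, without advancing time (a new reading comes with each control period).
- get_image(name): name is "scene" or "top" or "wrist"; returns a dict with "img" (400x640x3 uint8, red, green, blue), "z_map" (400x640 float32, m along the optical axis (not along the pixel's ray), 0 where there is no reading), "K" (3x3 intrinsics, pixels), "dist" ([k1, k2, p1, p2, k3] as OpenCV has them; the pictures are not rectified), "origin" and "attitude" of the camera in the world; the wrist camera has in their place "T_tool_cam" (4x4, takes a point from camera to tool coordinates, whose origin is the TCP and whose axes are the flange's). Camera axes: x right, y up, looking along -z (the intrinsics and any distortion apply to the point x, -y, -z); pixel columns grow to the right and rows downward; lengths in m; the calibration is good to about 2 mm. A picture is of the moment at which its call begins: read the wrist's pose just before it.
- ticket.finish_job(): hands the job in; it is judged then, once.
The state is a dict: "time_s": time; "joints": joint angles; "joint_vel": joint speeds; "joint_torque": joint torques, N m; "eef_pos": TCP position; "tool_rot": TCP orientation; "ft_force": force on the tool from outside, world axes, zero at the start; "moment": the same for the moment, N m; "gripper_width": finger opening in m; "gripper_force": force on a finger pad.
Only numpy, scipy, OpenCV 4.12 (cv2) and the standard library are available. Lean on these libraries where they do the work, as an engineer would, in place of code of your own. Each camera call takes 0.05 s, during which the arm holds its last target. There are 200 camera calls.

## Working session

There is one attempt and no reset: what is moved stays moved. The work goes in short steps, Python scripts to look and compute and a shell command to move; the robot and the scene stay as the last step left them, time stands still between calls to the robot, and variables do not carry over. Pictures are saved under pics/ and viewed, at most 10 in all, crops included, and the job is handed in when it is done.

```bash
mkdir -p pics; ls; cat > h.py <<'E'
import numpy as np, cv2
from plant import bot, get_image, ticket
def shot(name):
    d=get_image(name); return d
def cloud(d):
    h,w=d["z_map"].shape
    u,v=np.meshgrid(np.arange(w),np.arange(h))
    p=cv2.undistortPoints(np.stack([u,v],-1).reshape(-1,1,2).astype(np.float64),np.array(d["K"],float),np.array(d["dist"],float)).reshape(h,w,2)
    z=d["z_map"].astype(float)
    c=np.stack([p[...,0]*z,-p[...,1]*z,-z],-1)
    if "origin" in d:
        P=c@np.array(d["attitude"]).T+np.array(d["origin"])
    else:
        o=bot.get_obs();T=np.array(d["T_tool_cam"]); P=(c@T[:3,:3].T+T[:3,3])@np.array(o["tool_rot"]).T+np.array(o["eef_pos"])
    P[z==0]=np.nan
    return P
def save(n,img,s=1):
    cv2.imwrite("pics/"+n,cv2.resize(img[...,::-1],None,fx=s,fy=s))
E
python3 - <<'E'
from h import *
import pickle
o=bot.get_obs(); print(o)
a=shot("scene");b=shot("top")
pickle.dump((a,b),open("d.pkl","wb"))
save("scene.png",a["img"]);save("top.png",b["img"])
print(a["origin"],b["origin"])
E
```

```text
pics
{'time_s': 0.0, 'joints': array([-67.94291634,  33.03206761,   1.42270019,  82.38743638,
        -0.8606008 ,  64.68733099,  -3.23734272]), 'joint_vel': array([ 0.0744224 , -0.06618059,  0.0403605 , -0.03771254,  0.08638519,
       -0.12376207,  0.0121825 ]), 'joint_torque': array([ 1.99235465e-04, -7.65760946e+01,  2.25054413e+00, -2.85971653e+01,
        1.53284788e-02,  1.25514320e-02, -6.76975651e-05]), 'eef_pos': array([0.30477928, 0.60188558, 0.30304304]), 'tool_rot': array([[-8.92140584e-01,  4.51757328e-01, -7.03227246e-04],
       [ 4.51757871e-01,  8.92139281e-01, -1.52632862e-03],
       [-6.21534924e-05, -1.67938815e-03, -9.99998588e-01]]), 'ft_force': array([-0.13362172, -0.21728653, -0.20372395]), 'moment': array([-0.03323873, -0.02107243, -0.0505518 ]), 'gripper_force': 0.0, 'gripper_width': 0.08518616417240345}
[0.76216594 0.39415425 0.67957927] [0.29562866 0.05771656 1.14606186]
```

View pics/scene.png

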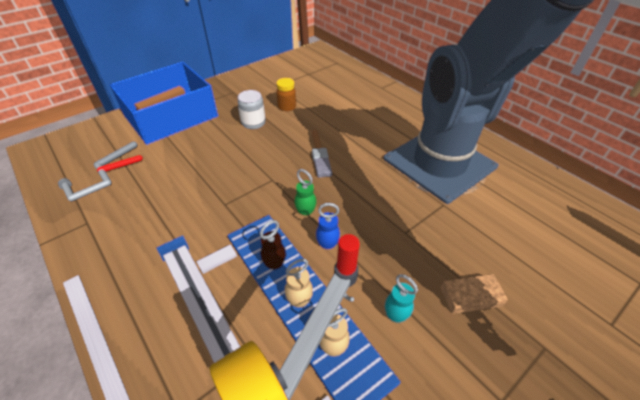

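View pics/top.png

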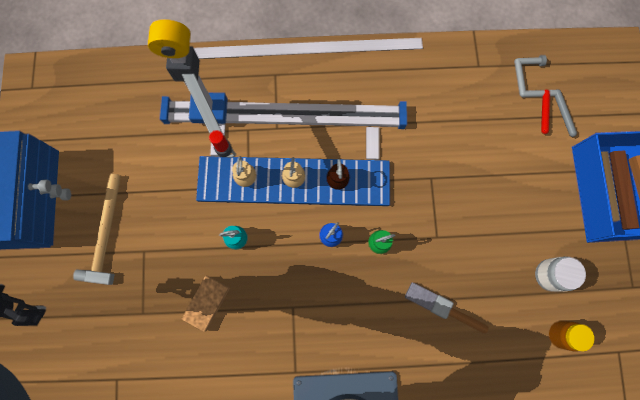

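The scene shows the three feet on the blue board, with the dark foot last in the row at top (338,177) and scene (272,250). The bare feet are at top (244,173) and (293,174). The red handle is at top (219,141) and the mast is on its left (+y) side.

Candidates:
- **Dark-brown foot:** (338,177). This is the one I choose.
- **Look-alikes:** teal (235,237), blue (331,234) and green (380,241). I reject these by colour.
- **Red handle:** (219,141). The red crank at (546,112) is a look-alike.

```bash
python3 - <<'E'
from h import *
import pickle
a,b=pickle.load(open("d.pkl","rb"))
save("crop.png",np.hstack([cv2.resize(b["img"][120:220,190:400],None,fx=3,fy=3)]))
Ps={}
for n,d in (("scene",a),("top",b)):
    P=cloud(d); hsv=cv2.cvtColor(d["img"],cv2.COLOR_RGB2HSV).astype(int); H,S,V=hsv[...,0],hsv[...,1],hsv[...,2]
    # board
    X,Y,Z=P[...,0],P[...,1],P[...,2]
    m=(abs(Z-0.016)<.006)&(H>100)&(H<125)&(S>120)
    if n=="top": m[:, :190]=0; m[:,400:]=0; m[:150]=0; m[210:]=0
    else: m[:210]=0; m[:, :225]=0
    r=cv2.minAreaRect(P[m][:,:2].astype(np.float32)*1000); print(n,"board",m.sum(),r)
    red=((H<6)|(H>174))&(S>180)&(V>90)&(Z>.24)&(Z<.36)
    q=P[red]; print("red",len(q),np.nanmedian(q,0),np.nanmin(q,0),np.nanmax(q,0))
    t=q[q[:,2]>q[:,2].max()-.004]; print(" topface",len(t),(t.min(0)+t.max(0))/2,t.mean(0))
    if n=="top":
        for nm,(u0,u1) in dict(a=(225,262),b=(275,315),dark=(322,362)).items():
            s=np.zeros_like(m); s[150:205,u0:u1]=1
            ring=P[s&(Z>.108)&(Z<.165)]; body=P[s&(Z>.03)&(Z<.1)]
            print(nm,"ring",len(ring),ring.min(0).round(4),ring.max(0).round(4),ring.mean(0).round(4),"body",len(body),body.min(0).round(4),body.max(0).round(4))
    else:
        s=np.zeros_like(m); s[215:250,255:285]=1
        ring=P[s&(Z>.108)&(Z<.165)];print("dark ring",len(ring),ring.min(0),ring.max(0),ring.mean(0))
        np.savetxt("ring.txt",ring,fmt="%.4f")
E
```

```text
scene board 5234 ((524.5686645507812, 100.36262512207031), (457.68780517578125, 191.91712951660156), 85.84164428710938)
red 727 [0.57985346 0.22377725 0.3263692 ] [0.56228695 0.20653816 0.28362277] [0.58702683 0.23102086 0.33834648]
 topface 276 [0.57465689 0.2187089  0.33636672] [0.57454814 0.21894431 0.33623576]
dark ring 124 [ 0.53876517 -0.0115814   0.10817299] [ 0.58064673 -0.00416493  0.14878253] [ 0.56004301 -0.00734499  0.12919542]
top board 5476 ((562.589111328125, 96.76065063476562), (459.4901428222656, 111.248779296875), 85.74207305908203)
red 251 [0.56601823 0.21520636 0.33470931] [0.55912937 0.20428727 0.28480158] [0.58305833 0.22993687 0.3402355 ]
 topface 79 [0.57123827 0.21611534 0.3382381 ] [0.57144515 0.21709881 0.33753473]
a ring 79 [0.5533 0.2031 0.1082] [0.5949 0.2125 0.1505] [0.5743 0.2076 0.13  ] body 417 [0.5475 0.181  0.034 ] [0.5972 0.2334 0.0996]
b ring 66 [0.5458 0.0904 0.1081] [0.5864 0.1008 0.1504] [0.5645 0.0952 0.1341] body 416 [0.5402 0.0692 0.0361] [0.5863 0.1205 0.0999]
dark ring 59 [ 0.5356 -0.0104  0.1089] [ 0.5764 -0.0044  0.1513] [ 0.5556 -0.0068  0.1353] body 416 [ 0.5305 -0.0323  0.0362] [0.5766 0.0191 0.1   ]
```

View pics/crop.png

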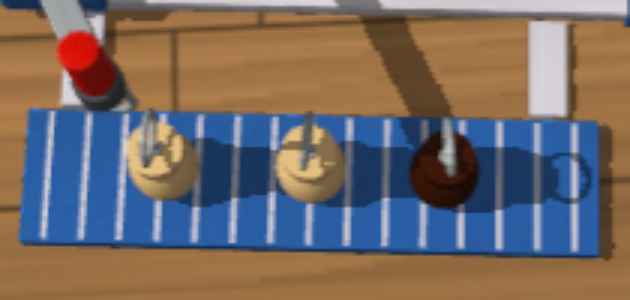

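The crop confirms the choice: the dark foot is at crop (445,170) and the red handle at crop (80,55). The mark at (570,178) is only a shadow. Measured positions:

| Item | Value |
|---|---|
| Handle | about (0.573, 0.2175) |
| Dark ring | about (0.558, -0.007) |
| Station y axis | (0.074, 0.997) |

The plan is to raise, approach and grip, then slide to station y ≈ -0.15. From there I pull down 94 mm, slide +46 mm and let the hook rise.

```bash
python3 -m creep '[0,0,0,0,0,-0.87,0, 0,0,0,0,0,-0.87,0, 0,0,0,0,0,-0.87,0]'
python3 -m creep '[0,0,0,-0.64,-0.344,0,0,0,0,0,-0.64,-0.344,0,0,0,0,0,-0.64,-0.344,0,0,0,0,0,-0.64,-0.344,0,0,0,0,0,-0.64,-0.344,0,0]'
python3 -m creep '[0,0,0,-0.64,-0.344,0,0,0,0,0,-0.64,-0.344,0,0,0,0,0,-0.64,-0.344,0,0,0,0,0,-0.64,-0.344,0,0,0,0,0,-0.64,-0.344,0,0]'
cat > delta.py <<'E'
import sys
from h import *
o=bot.get_obs(); t=np.array([float(x) for x in sys.argv[1:4]])-o["eef_pos"]
print("t",o["time_s"],"pos",np.round(o["eef_pos"],4),"j",np.round(o["joints"]),"F",np.round(o["ft_force"],1),"w",o["gripper_width"],"gf",o["gripper_force"])
print("tool delta /0.05:",np.round(np.array(o["tool_rot"]).T@t/0.05,3))
E
python3 delta.py .5725 .2175 .435
```

```text
time_s: 0.4
eef_pos: [0.3048, 0.6018, 0.4354]
tool_rot: [[-0.892, 0.452, -0.001], [0.452, 0.892, -0.001], [-0.0, -0.001, -1.0]]
ft_force: [0.4, 0.2, 0.3]
gripper_width: 0.0852
gripper_force: 0.0
time_s: 0.9
eef_pos: [0.4094, 0.4518, 0.434]
tool_rot: [[-0.892, 0.452, -0.0], [0.452, 0.892, -0.001], [0.0, -0.001, -1.0]]
ft_force: [0.5, -0.4, 0.2]
gripper_width: 0.0856
gripper_force: 0.0
time_s: 1.4
eef_pos: [0.5133, 0.3028, 0.4341]
tool_rot: [[-0.892, 0.452, -0.001], [0.452, 0.892, -0.0], [0.0, -0.001, -1.0]]
ft_force: [0.9, 0.4, 0.2]
gripper_width: 0.0854
gripper_force: 0.0
t 1.4 pos [0.5133 0.3028 0.4341] j [-39.  21.   6.  82.  -2.  76.  30.] F [0.9 0.4 0.2] w 0.08536022698535438 gf 0.0
tool delta /0.05: [-1.827 -0.986 -0.018]
```

```bash
python3 -m creep '[0,0,0,-0.6,-0.33,0,0,0,0,0,-0.6,-0.33,0,0,0,0,0,-0.62,-0.33,0,0,0,0,0,0,0,0,0]' >/dev/null
python3 - <<'E'
from h import *
d=get_image("wrist");save("wrist1.png",d["img"])
P=cloud(d);hsv=cv2.cvtColor(d["img"],cv2.COLOR_RGB2HSV).astype(int);H,S,V=hsv[...,0],hsv[...,1],hsv[...,2]
q=P[((H<6)|(H>174))&(S>170)&(V>80)&(P[...,2]>.25)&(P[...,2]<.36)];t=q[q[:,2]>q[:,2].max()-.004]
print(len(q),len(t),(t.min(0)+t.max(0))/2,t.mean(0))
E
python3 delta.py .5725 .2175 .371
```

```text
2227 1350 [0.57080264 0.22128555 0.33592591] [0.57017628 0.22162692 0.33596408]
t 1.85 pos [0.5727 0.2161 0.4339] j [-30.  23.   8.  80.  -3.  77.  41.] F [0.4 1.  0. ] w 0.08545151984867802 gf 0.0
tool delta /0.05: [0.016 0.025 1.258]
```

View pics/wrist1.png

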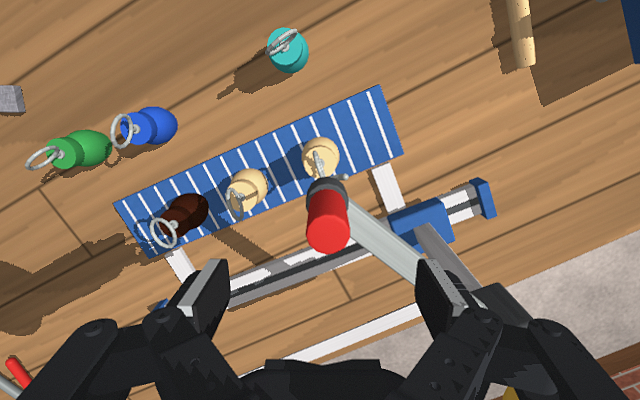

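The wrist view shows the red handle at (328,225) between the open fingers, with the dark foot well off to the left at (182,215). I can descend and close.

```bash
python3 -m creep '[0,0,0,0.02,0.03,0.42,0,0,0,0,0.02,0.02,0.42,0,0,0,0,0,0,0.42,0,0,0,0,0,0,0,0.5,0,0,0,0,0,0,0.8]' 60 
python3 -m creep '[0,0,0,0,0,0,1,0,0,0,0,0,0,1,0,0,0,0,0,0,1,0,0,0,0,0,0,1]' 60; python3 delta.py .552 -.053 .371
```

```text
time_s: 2.35
eef_pos: [0.5705, 0.2229, 0.3717]
tool_rot: [[-0.893, 0.451, -0.001], [0.451, 0.893, 0.0], [0.001, -0.0, -1.0]]
ft_force: [1.3, -0.6, 0.8]
gripper_width: 0.0593
gripper_force: 0.0
time_s: 2.75
eef_pos: [0.5708, 0.2222, 0.3722]
tool_rot: [[-0.892, 0.452, 0.001], [0.452, 0.892, 0.001], [-0.0, 0.001, -1.0]]
ft_force: [-2.7, 0.4, 4.2]
gripper_width: 0.0247
gripper_force: 58.5
t 2.75 pos [0.5708 0.2222 0.3722] j [-30.  25.   7.  86.  -3.  69.  41.] F [-2.7  0.4  4.2] w 0.024652483277378685 gf 58.528005480766296
tool delta /0.05: [-2.15 -5.08  0.02]
```

```bash
python3 -m creep '[0,0,0,-0.05,-0.12,0,1,0,0,0,-0.1,-0.24,0,1,0,0,0,-0.14,-0.336,0,1,0,0,0,-0.14,-0.336,0,1,0,0,0,-0.14,-0.336,0,1]'
python3 -m creep '[0,0,0,-0.14,-0.336,0,1,0,0,0,-0.14,-0.336,0,1,0,0,0,-0.14,-0.336,0,1,0,0,0,-0.14,-0.336,0,1,0,0,0,-0.14,-0.336,0,1]'
python3 -m creep '[0,0,0,-0.14,-0.336,0,1,0,0,0,-0.14,-0.336,0,1,0,0,0,-0.14,-0.336,0,1,0,0,0,-0.14,-0.336,0,1,0,0,0,-0.14,-0.336,0,1]'
python3 -m creep '[0,0,0,-0.14,-0.336,0,1,0,0,0,-0.10,-0.24,0,1,0,0,0,-0.05,-0.12,0,1,0,0,0,0,0,0,1,0,0,0,0,0,0,1]'
python3 delta.py .5507 -.047 .371
```

```text
time_s: 3.25
eef_pos: [0.5653, 0.1459, 0.3716]
tool_rot: [[-0.892, 0.453, 0.0], [0.453, 0.892, -0.0], [-0.0, -0.0, -1.0]]
ft_force: [-0.1, 2.0, 3.9]
gripper_width: 0.0246
gripper_force: 58.9
time_s: 3.75
eef_pos: [0.5586, 0.0551, 0.3717]
tool_rot: [[-0.892, 0.453, 0.001], [0.453, 0.892, -0.0], [-0.001, 0.0, -1.0]]
ft_force: [2.2, 0.6, 4.1]
gripper_width: 0.0246
gripper_force: 58.9
time_s: 4.25
eef_pos: [0.552, -0.0357, 0.3718]
tool_rot: [[-0.892, 0.453, 0.002], [0.453, 0.892, -0.0], [-0.002, 0.0, -1.0]]
ft_force: [3.3, 2.5, 2.8]
gripper_width: 0.0247
gripper_force: 58.9
time_s: 4.75
eef_pos: [0.5495, -0.071, 0.3715]
tool_rot: [[-0.892, 0.452, 0.001], [0.452, 0.892, -0.0], [-0.001, 0.0, -1.0]]
ft_force: [4.2, -0.5, 3.9]
gripper_width: 0.0244
gripper_force: 59.0
t 4.75 pos [ 0.5495 -0.071   0.3715] j [-6. 20. 12. 95. -4. 66. 70.] F [ 4.2 -0.5  3.9] w 0.024393888687660455 gf 58.98360729217529
tool delta /0.05: [0.195 0.44  0.01 ]
```

```bash
python3 -m creep '[0,0,0,0,0,0.2,1,0,0,0,0,0,0.24,1,0,0,0,0,0,0.24,1,0,0,0,0,0,0.24,1,0,0,0,0,0,0.24,1]' >/dev/null
python3 -m creep '[0,0,0,0,0,0.24,1,0,0,0,0,0,0.24,1,0,0,0,0,0,0.24,1,0,0,0,0,0,0,1,0,0,0,0,0,0,1]'
python3 - <<'E'
from h import *
import pickle
a=shot("scene");b=shot("top");pickle.dump((a,b),open("d2.pkl","wb"))
for n,d in (("scene",a),("top",b)):
    P=cloud(d);hsv=cv2.cvtColor(d["img"],cv2.COLOR_RGB2HSV).astype(int);H,S,V=hsv[...,0],hsv[...,1],hsv[...,2]
    red=((H<6)|(H>174))&(S>170)&(V>60)&(P[...,2]>.17)&(P[...,2]<.27)&(abs(P[...,1]+.07)<.05)
    q=P[red];print(n,len(q),q.min(0).round(4) if len(q) else 0,q.max(0).round(4) if len(q) else 0)
c=a["img"][150:350,180:400];save("s2.png",c,3)
E
```

```text
time_s: 5.75
eef_pos: [0.5496, -0.0701, 0.2773]
tool_rot: [[-0.893, 0.451, 0.0], [0.451, 0.893, 0.0], [-0.0, 0.0, -1.0]]
ft_force: [2.8, -0.6, 6.6]
gripper_width: 0.0247
gripper_force: 59.2
scene 21 [ 0.5507 -0.0681  0.1882] [ 0.565  -0.0575  0.1968]
top 22 [ 0.5412 -0.0616  0.196 ] [ 0.5511 -0.0568  0.2385]
```

View pics/s2.png

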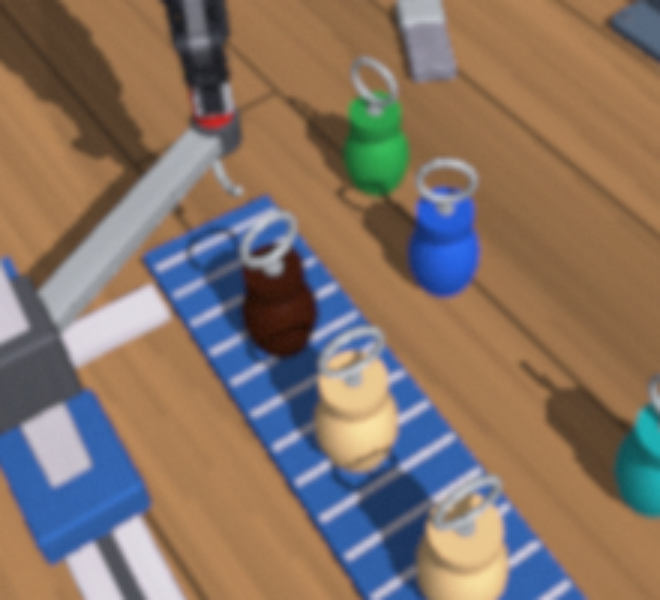

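The hook is at crop (230,178), clear of the dark ring at (270,238) and level with it. I'll check the heights from the depth map.

```bash
python3 - <<'E'
from h import *
import pickle
a,b=pickle.load(open("d2.pkl","rb"));P=cloud(a)
ex=np.array([.9972,-.0743]);ey=np.array([.0743,.9972]);o=np.array([.564,.098])
def st(q): r=q[:,:2]-o; return np.c_[r@ex,r@ey,q[:,2]]*1000
s=np.zeros(P.shape[:2],bool);s[200:217,250:263]=1
h=st(P[s&(P[...,2]>.1)&(P[...,2]<.155)]);print("hook",len(h));print(h[np.argsort(h[:,1])].round()[::2])
s[:]=0;s[218:242,258:282]=1
r=st(P[s&(P[...,2]>.106)&(P[...,2]<.16)]);print("ring",len(r),r.min(0),r.max(0),np.median(r,0), np.polyfit(r[:,0],r[:,1],1))
E
```

```text
hook 44
[[  -1. -182.  131.]
 [   4. -182.  128.]
 [   2. -181.  130.]
 [  -0. -180.  130.]
 [   4. -179.  124.]
 [   4. -178.  122.]
 [   2. -177.  125.]
 [   2. -177.  128.]
 [   3. -175.  124.]
 [   1. -174.  124.]
 [   1. -171.  123.]
 [   4. -171.  119.]
 [   2. -170.  122.]
 [   3. -167.  122.]
 [  -0. -165.  122.]
 [   3. -164.  122.]
 [   4. -161.  123.]
 [   4. -157.  123.]
 [   3. -151.  135.]
 [   1. -150.  134.]
 [  -1. -149.  134.]
 [   3. -148.  131.]]
ring 131 [ -18.38817555 -109.64369175  106.26223612] [  24.60559314 -100.78345022  148.43835875] [   3.95482972 -105.5221865   128.93080502] [   0.11614362 -105.89174215]
```

Bend top is at 122 mm, the point at 134 mm and the ring centre at 126 mm, so the hook is centred. I'll slide +61 mm along y.

```bash
python3 -m creep '[0,0,0,0.047,0.113,0,1,0,0,0,0.047,0.113,0,1,0,0,0,0.047,0.113,0,1,0,0,0,0.047,0.113,0,1,0,0,0,0.047,0.113,0,1]'
python3 -m creep '[0,0,0,0.047,0.113,0,1,0,0,0,0.047,0.113,0,1,0,0,0,0.047,0.113,0,1,0,0,0,0.047,0.113,0,1,0,0,0,0.047,0.113,0,1]'
python3 -m creep '[0,0,0,0,0,0,1,0,0,0,0,0,0,1]'
python3 - <<'E'
from h import *
import pickle
a=shot("scene");P=cloud(a)
save("s3.png",a["img"][190:290,220:340],5)
ex=np.array([.9972,-.0743]);ey=np.array([.0743,.9972]);o=np.array([.564,.098])
q=P[205:285,240:300].reshape(-1,3);r=np.c_[(q[:,:2]-o)@ex,(q[:,:2]-o)@ey,q[:,2]]*1000
r=r[(r[:,2]>104)&(r[:,2]<152)&(abs(r[:,0])<30)];r=r[np.argsort(r[:,1])];print(len(r));print(r[::6].round())
E
```

```text
time_s: 6.35
eef_pos: [0.5518, -0.0396, 0.2777]
tool_rot: [[-0.893, 0.451, 0.001], [0.451, 0.893, -0.0], [-0.001, 0.0, -1.0]]
ft_force: [3.3, -2.2, 6.3]
gripper_width: 0.0248
gripper_force: 59.3
time_s: 6.85
eef_pos: [0.554, -0.0091, 0.2777]
tool_rot: [[-0.893, 0.451, 0.001], [0.451, 0.893, -0.0], [-0.001, 0.0, -1.0]]
ft_force: [4.3, -2.2, 6.5]
gripper_width: 0.0249
gripper_force: 59.3
time_s: 7.05
eef_pos: [0.5541, -0.0083, 0.2777]
tool_rot: [[-0.893, 0.45, 0.001], [0.45, 0.893, 0.001], [-0.0, 0.001, -1.0]]
ft_force: [3.7, 1.2, 7.4]
gripper_width: 0.0247
gripper_force: 59.3
229
[[   0. -116.  127.]
 [   2. -114.  124.]
 [  -0. -110.  123.]
 [ -16. -109.  135.]
 [   7. -108.  108.]
 [ -14. -107.  119.]
 [ -16. -107.  121.]
 [ -13. -107.  118.]
 [ -15. -106.  136.]
 [  -2. -106.  120.]
 [ -11. -106.  142.]
 [   7. -105.  108.]
 [  12. -105.  106.]
 [   2. -105.  149.]
 [  10. -104.  145.]
 [  15. -104.  141.]
 [   4. -103.  124.]
 [  -0. -103.  122.]
 [  20. -102.  139.]
 [  20. -102.  121.]
 [   3. -101.  125.]
 [   4.  -94.  128.]
 [   1.  -87.  133.]
 [  12.   -6.  145.]
 [   6.   -6.  108.]
 [  26.   -5.  127.]
 [  19.   -5.  117.]
 [  16.   -4.  144.]
 [  14.   -4.  146.]
 [  18.   -4.  141.]
 [  24.   -3.  120.]
 [  12.   -3.  109.]
 [   2.   -3.  146.]
 [  -0.   -3.  148.]
 [  23.   -2.  137.]
 [   7.   -2.  148.]
 [   7.   -2.  110.]
 [   7.   -1.  107.]
 [  10.   -0.  111.]]
```

View pics/s3.png

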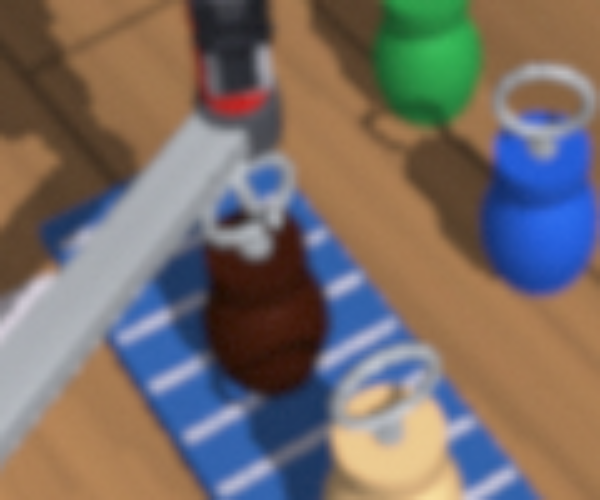

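The hook point is through the ring at crop (265,205), past the ring plane by about 18 mm, with the shank behind it. I'll raise slowly.

```bash
python3 -m creep '[0,0,0,0,0,-0.06,1,0,0,0,0,0,-0.08,1,0,0,0,0,0,-0.08,1,0,0,0,0,0,-0.08,1,0,0,0,0,0,-0.08,1]' 
python3 -m creep '[0,0,0,0,0,-0.1,1,0,0,0,0,0,-0.1,1,0,0,0,0,0,-0.1,1,0,0,0,0,0,-0.1,1,0,0,0,0,0,-0.1,1]' 
python3 -m creep '[0,0,0,0,0,-0.1,1,0,0,0,0,0,-0.1,1,0,0,0,0,0,-0.1,1,0,0,0,0,0,-0.1,1,0,0,0,0,0,-0.1,1]'
python3 -m creep '[0,0,0,0,0,-0.1,1,0,0,0,0,0,-0.1,1,0,0,0,0,0,-0.08,1,0,0,0,0,0,-0.06,1,0,0,0,0,0,-0.04,1]'
python3 -m creep '[0,0,0,0,0,-0.02,1,0,0,0,0,0,0,1,0,0,0,0,0,0,1,0,0,0,0,0,0,1,0,0,0,0,0,0,1]'
python3 delta.py .554 -.008 .371
```

```text
time_s: 7.6
eef_pos: [0.554, -0.0085, 0.2968]
tool_rot: [[-0.893, 0.45, 0.001], [0.45, 0.893, 0.001], [-0.0, 0.001, -1.0]]
ft_force: [4.1, 1.3, 5.6]
gripper_width: 0.0247
gripper_force: 59.3
time_s: 8.1
eef_pos: [0.554, -0.0096, 0.3218]
tool_rot: [[-0.892, 0.451, 0.001], [0.451, 0.892, 0.0], [-0.0, 0.0, -1.0]]
ft_force: [4.9, 0.1, 1.9]
gripper_width: 0.0247
gripper_force: 58.9
time_s: 8.6
eef_pos: [0.5539, -0.0096, 0.3467]
tool_rot: [[-0.892, 0.451, 0.0], [0.451, 0.892, 0.0], [-0.0, 0.0, -1.0]]
ft_force: [5.7, 1.1, 2.1]
gripper_width: 0.0247
gripper_force: 58.9
time_s: 9.1
eef_pos: [0.5539, -0.0096, 0.3656]
tool_rot: [[-0.892, 0.451, 0.0], [0.451, 0.892, 0.0], [-0.0, 0.0, -1.0]]
ft_force: [7.0, 0.9, 1.8]
gripper_width: 0.0249
gripper_force: 58.9
time_s: 9.6
eef_pos: [0.5539, -0.0096, 0.3665]
tool_rot: [[-0.892, 0.451, 0.0], [0.451, 0.892, 0.0], [-0.0, 0.0, -1.0]]
ft_force: [5.2, 0.9, 2.2]
gripper_width: 0.0246
gripper_force: 58.9
t 9.6 pos [ 0.5539 -0.0096  0.3665] j [-12.  20.  11.  96.  -4.  65.  64.] F [5.2 0.9 2.2] w 0.024621559713054013 gf 58.918041586875916
tool delta /0.05: [ 0.014  0.029 -0.09 ]
```

```bash
python3 -m creep '[0,0,0,0,0,-0.03,1,0,0,0,0,0,-0.03,1,0,0,0,0,0,-0.03,1,0,0,0,0,0,0,1,0,0,0,0,0,0,1]'
python3 -m creep '[0,0,0,0,0,-0.02,1,0,0,0,0,0,0,1,0,0,0,0,0,0,1]'
```

```text
time_s: 10.1
eef_pos: [0.5539, -0.0096, 0.371]
tool_rot: [[-0.892, 0.451, 0.0], [0.451, 0.892, 0.0], [-0.0, 0.0, -1.0]]
ft_force: [5.6, 0.4, 2.2]
gripper_width: 0.0244
gripper_force: 58.9
time_s: 10.4
eef_pos: [0.5539, -0.0096, 0.372]
tool_rot: [[-0.892, 0.452, 0.0], [0.452, 0.892, 0.0], [-0.0, 0.0, -1.0]]
ft_force: [6.1, 0.9, 2.0]
gripper_width: 0.0245
gripper_force: 58.9
```

```bash
python3 -m creep '[0,0,0,0,0,-0.02,1,0,0,0,0,0,0,1,0,0,0,0,0,-0.02,1,0,0,0,0,0,0,1]'
python3 -m creep '[0,0,0,0,0,-0.02,1,0,0,0,0,0,0,1,0,0,0,0,0,0,1]'
```

```text
time_s: 10.8
eef_pos: [0.554, -0.0096, 0.3727]
tool_rot: [[-0.892, 0.451, -0.001], [0.451, 0.892, -0.0], [0.001, -0.001, -1.0]]
ft_force: [9.8, 0.1, -8.7]
gripper_width: 0.0247
gripper_force: 60.0
time_s: 11.1
eef_pos: [0.554, -0.0096, 0.3727]
tool_rot: [[-0.892, 0.451, -0.002], [0.451, 0.892, -0.0], [0.001, -0.001, -1.0]]
ft_force: [12.2, -0.0, -16.0]
gripper_width: 0.0248
gripper_force: 60.4
```

At the top stop. I'll relax the pull, wait for the foot to settle, then check.

```bash
python3 -m creep '[0,0,0,0,0,0.03,1,0,0,0,-0.01,0.005,0,1,0,0,0,0,0,0,1,0,0,0,0,0,0,1,0,0,0,0,0,0,1]' 30
python3 -m creep '[0,0,0,0,0,0,1,0,0,0,0,0,0,1,0,0,0,0,0,0,1,0,0,0,0,0,0,1,0,0,0,0,0,0,1]' 20
python3 -m creep '[0,0,0,0,0,0,0.5,0,0,0,0,0,0,0.3,0,0,0,0,0,0,0.1,0,0,0,0,0,0,0,0,0,0,0,0,0,0]'
python3 -m creep '[0,0,0,0,0,0,0,0,0,0,0,0,0,0]'
python3 - <<'E'
from h import *
a=shot("scene");save("s4.png",a["img"][100:400,160:480],2)
E
```

```text
time_s: 11.6
eef_pos: [0.554, -0.0097, 0.3727]
tool_rot: [[-0.892, 0.452, -0.001], [0.452, 0.892, -0.0], [0.001, -0.001, -1.0]]
ft_force: [5.6, 0.1, -4.8]
gripper_width: 0.0247
gripper_force: 62.2
time_s: 12.1
eef_pos: [0.554, -0.0097, 0.3726]
tool_rot: [[-0.892, 0.452, -0.002], [0.452, 0.892, -0.0], [0.001, -0.001, -1.0]]
ft_force: [6.0, 0.8, -4.9]
gripper_width: 0.0251
gripper_force: 62.2
time_s: 12.6
eef_pos: [0.5541, -0.01, 0.3734]
tool_rot: [[-0.892, 0.452, -0.0], [0.452, 0.892, -0.0], [0.0, -0.0, -1.0]]
ft_force: [0.0, 0.8, 0.3]
gripper_width: 0.0855
gripper_force: 0.0
time_s: 12.8
eef_pos: [0.5543, -0.0099, 0.3734]
tool_rot: [[-0.892, 0.452, -0.0], [0.452, 0.892, -0.0], [0.0, -0.0, -1.0]]
ft_force: [-0.2, -0.6, -0.5]
gripper_width: 0.0851
gripper_force: 0.0
```

View pics/s4.png

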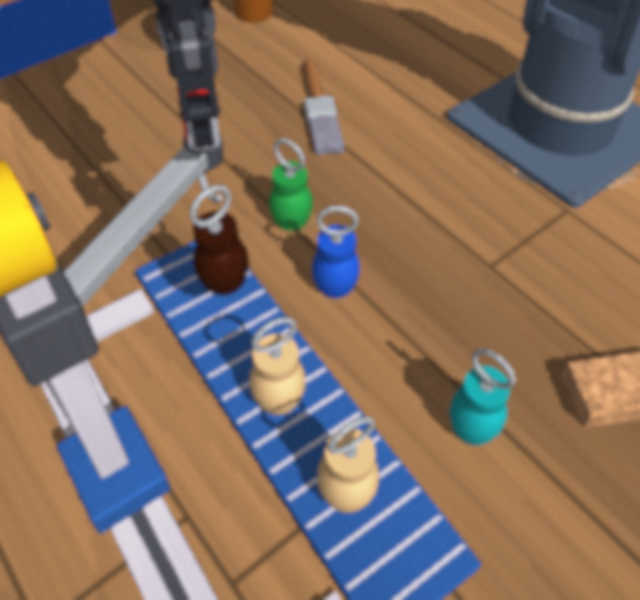

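The dark foot hangs from the hook at (218,245), and both bare feet are standing. I'll withdraw upward, let it settle and check for stillness.

```bash
python3 -m creep '[0,0,0,0,0,-0.2,0,0,0,0,0,0,-0.4,0,0,0,0,0,0,-0.4,0,0,0,0,0,0,-0.4,0,0,0,0,0,0,-0.4,0]'
cat > still.py <<'E'
from h import *
a=shot("scene");P=cloud(a);q=P[180:250,240:290].reshape(-1,3);c=a["img"][180:250,240:290].reshape(-1,3).astype(int)
m=(c.max(1)<80)&(c[:,0]>c[:,2]+8)&(q[:,2]>.08)&(q[:,2]<.2);print(m.sum(),q[m].mean(0).round(5),q[m].min(0).round(4))
E
python3 still.py
for i in 1 2 3; do python3 -m creep '[0,0,0,0,0,0,0,0,0,0,0,0,0,0,0,0,0,0,0,0,0,0,0,0,0,0,0,0,0,0,0,0,0,0,0]' | head -2; python3 still.py; done
```

```text
time_s: 13.35
eef_pos: [0.5542, -0.01, 0.4651]
tool_rot: [[-0.892, 0.452, 0.001], [0.452, 0.892, -0.0], [-0.001, 0.0, -1.0]]
ft_force: [0.4, 0.2, 0.1]
gripper_width: 0.0851
gripper_force: 0.0
698 [0.56429 0.00446 0.14512] [ 0.5385 -0.0284  0.0999]
time_s: 13.9
eef_pos: [0.5542, -0.0099, 0.4629]
704 [0.56424 0.0045  0.14503] [ 0.5387 -0.028   0.0999]
time_s: 14.45
eef_pos: [0.5543, -0.01, 0.4634]
702 [0.5643  0.00448 0.14507] [ 0.5384 -0.0272  0.1009]
time_s: 15.0
eef_pos: [0.5543, -0.01, 0.4634]
700 [0.56426 0.00441 0.14497] [ 0.5374 -0.0271  0.0989]
```

The foot is still and hanging at the top, and the robot is clear of it.

```bash
python3 -c "
from plant import ticket
print(ticket.finish_job())"
```

```text
the job is handed in; nothing more can be done
None
```

The varnished foot hangs still on the hook at the top, the gripper has let go and withdrawn without touching it, both bare feet are still standing on the board, and the job was handed in at about 15 s.

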